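# Zero the balance knob, unlatch the tool boom and hold it up off its ball

### The arm

A 6-joint arm with a two-finger parallel gripper is mounted at the origin on the work surface. World frame = base frame: x ahead of the robot, y to its left, z up, the work surface at z = 0. Lengths are in m, angles in rad, forces in N, time in s.
With the tool pointing down it reaches from about 0.275 to 1 m from the base axis. Payload 8.4 kg.
Tool frame: the origin (TCP) lies between the finger pads, 19 mm behind the fingertips; this is the grasp point; z points along the fingers, y is the direction in which the jaws open and shut (so a half turn about z gives the same grasp; the last joint's range is limited). The gripper opens to 85 mm and grips with 20 to 120 N. Pads are 22 mm wide; open, the fingers measure 114 mm over their backs; the gripper's body (76 mm by 85 mm) begins 54 mm behind the grasp point. The pads swing forward as they close: fully open they stand 13 mm farther back than shut.
Start: joints at [1.309, 0.353, 1.633, -0, 1.155, -0.002], TCP at [0.161, 0.604, 0.25] pointing down, gripper open.
Joint ranges: [-2.63, 2.63], [-0.92, 2.1], [0.06, 2.66], [-1.3, 4.44], [0, 2.69], [-3.02, 3.02]. Speed limits (rad/s): [2.22, 2.22, 2.79, 3.14, 3.14, 3.14].

### API

Orientations are given as [roll, pitch, yaw] about the fixed x, y, z axes, in that order (R = Rz(yaw) Ry(pitch) Rx(roll)).
In Python, from bench import readout, viewer, env gives the robot as it stands.
- The arm moves only by the tool servo_tool, never from a script. Its arguments are lists of equal length, an entry for each row: "gripper": the closure, from 0 (fully open) to 1 (shut); "translation": the shift along the tool's x, y, z in m, a list of three; "spin": the turn about the tool's z in degrees. A call has exactly 8 rows; each row is the pose to reach, as a shift and turn from the pose commanded when the call began, along the tool's axes at that moment; what a row does not reach only later rows make up. A row lasts 1/12 s, in which the tool goes at most 41.7 mm and 7.16 degrees, less where a joint would pass 70% of its speed; a pose out of reach is approached as far as the arm can. A call with a gripper value outside its range is refused whole. The fingers move at their own pace and stop on an object; the grip force is fixed at half the most. Time passes only in rows, so rows that repeat a pose let the fingers close, or fill a call up. It gives the time, the measured TCP pose, the force and the opening at its end, in the units of the state.
- readout.sense(): the state, without advancing time (a new reading comes with each control period).
- viewer.camera(name): name is "scene" or "top" or "wrist"; returns the picture (400x640x3 uint8, red, green, blue); there is no depth.
- viewer.camera_model(name): a dict with "K" (3x3 intrinsics, pixels), "extrinsics" (4x4, takes a point from camera to world coordinates); the wrist camera has in their place "hand_eye" (4x4, takes a point from camera to tool coordinates, whose origin is the TCP and whose axes are the flange's). Camera axes: x right, y up, looking along -z (the intrinsics and any distortion apply to the point x, -y, -z); pixel columns grow to the right and rows downward; lengths in m; the calibration is good to about 2 mm. A picture is of the moment at which its call begins: read the wrist's pose just before it. camera_model takes no time and is no camera call.
- env.job_done(): hands the job in, once; it reports no verdict.
The state is a dict: "clock": time; "qpos": joint angles; "dq": joint speeds; "joint_efforts": joint torques, N m; "eef_pos": TCP position; "tool_rot": TCP orientation; "contact_force": force on the tool from outside, world axes, zero at the start; "wrist_torque": the same for the moment, N m; "grip_width": opening from 0.0 (shut) to 1.0 (fully open).
Only numpy, scipy, OpenCV 4.12 (cv2) and the standard library are available. Lean on these libraries where they do the work, as an engineer would, in place of code of your own. Each camera call takes 0.05 s, during which the arm holds its last target. There are 200 camera calls.

### The job

Make the rotary-tool stand ready for a change of workpiece: first turn the black balance knob on the post until its yellow pointer reads zero (the red mark). Then pull the orange latch tab sideways, away from the boom's nose, against its spring, keep it pulled while you lift the nose of the boom off the ball, and finish holding the boom up, still, at least 60 mm above where it rested, with the gripper keeping hold of it. Leave the knob at zero and the loose things around the stand where they are.

Things in the scene. Friction and masses are not known exactly. Their poses are not given: they have to be found in the camera images.
- stand: Fixed stand: grey base plate, x -65 to 65, y -220 to 190 mm, 12 thick. Origin on the table, z up. Post (80 x 85 mm, 135 high) at y -172 carries dial and knob. The boom runs above the y axis from its hinge at y -110 to its blue nose at y +150, over a ball on a pedestal. The latch tab is on the nose's -x side, nearer the robot. A teal handpiece (48 thick, top at 192) stands on the boom at y +20.
- hinge_pin (a point): Boom's hinge pin, its middle: stand x 0, y -110, z 110 mm. The pin lies along the stand's x axis; the boom can swing up 0.6 rad about it and falls back by its own weight, there is no friction that would keep it up.
- boom: The hinged boom, 0.55 kg or so (0.4 to 0.75): aluminium bar 22 x 22 mm, blue nose 48 x 48 mm (top at stand z 122 mm when down), with the handpiece and the latch. Origin on the hinge pin, y along the boom to the nose, x along the pin. About 3 N at the nose lifts it once unlatched.
- nose (a point): Middle of the boom's socket, 260 mm from the hinge pin; it coincides with the ball's centre (88 mm above the table) when the boom is down.
- ball_center (a point): Centre of the fixed steel ball, 25 mm across, with a 24 mm collar and a groove under it in which the latch's tooth sits.
- latch (a joint): Latch slide in m: 0 sprung home (boom locked), 0.012 fully pulled. Grows as the tab is pulled along the stand's -x direction. The spring pushes back with 4 N at 0 and 9 N at 0.012. The tooth is clear of the ball from 0.007 on; let go, the latch springs home.
- latch_grip (a point): Grip point in the orange latch tab, which rides on the boom: tab 12 mm thick (stand x), 26 wide (y), upright, 124 to 176 mm above the table when the boom is down; the point is in its middle, 158 mm up, 36 mm to -x of the ball. The nose's top is at 122 mm: fingers closing along the stand's x with the TCP here clear it. Tilts with the boom.
- balance (a joint): Balance knob angle, rad: 0 when the yellow pointer is on the red zero mark (pointing to the stand's -x); grows anticlockwise seen from above. Starts between 0.5 and 1.35, so turn it clockwise; no stop at zero (range -0.9 to 2.6). Light friction, 0.04 N m, holds it where left.
- balance_grip (a point): On the knob's axis at grip height, 167 mm above the table (stand x 0, y -172). The grip is an upright black bar 44 mm long, 13 thick, 30 high, top at 177, long side along the pointer; under it a skirt 38 mm across, top at 147, and the white dial plate, 78 mm across, at 140. Pointer: yellow line on the bar's top from the axis to one end.
- tape_roll: Roll of black tape lying flat, 56 mm across, 19 high; origin under its centre. Leave alone.
- steel_cap: Turned steel disc, 42 mm across, 18 high; origin under its centre. Leave alone.
- wood_plug: Drilled wooden plug standing up, 42 mm across, 42 high; origin under its centre. Leave alone.
- carton: Small open cardboard box, 50 x 75 x 30 mm high; origin under its centre. Leave alone.

How it is judged:
By the outcome, as a careful person would: the job done as asked, in the order asked, and still so for the second after the job is handed in, while the arm keeps its last pose, push and grip.
It also fails if it takes over 51 s, if anything falls off the work surface, if the arm or the gripper's body presses on something with over 40 N, if the wrist force passes 120 N, or if a joint passes its speed limit or range.

## Working session

There is one attempt and no reset: what is moved stays moved. The work goes in short steps, Python scripts to look and compute and a tool call to move; the robot and the scene stay as the last step left them, time stands still between calls to the robot, and variables do not carry over. Pictures are saved under pics/ and viewed, about 8 in all and at most 12, crops included, and the job is handed in when it is done.

Besides the shell and the picture viewer there is one more tool, called after ">>>" by a JSON object that holds its "method" and its "body". servo_tool: Moves the arm, as the interface text tells. Its arguments: {"type":"object","properties":{"gripper":{"type":"array","items":{"type":"number"}},"translation":{"type":"array","items":{"type":"array","items":{"type":"number"}}},"spin":{"type":"array","items":{"type":"number"}}},"required":["gripper","translation","spin"]}

```bash
mkdir -p pics; cat > h.py <<'E'
import numpy as np, cv2
from bench import readout, viewer, env
from scipy.spatial.transform import Rotation as R
def pose():
    s=readout.sense(); T=np.eye(4); T[:3,:3]=R.from_euler('xyz',s['tool_rot']).as_matrix(); T[:3,3]=s['eef_pos']; return s,T
def snap(name,fn):
    s,T=pose(); im=viewer.camera(name); m=viewer.camera_model(name)
    E=T@np.array(m['hand_eye']) if name=='wrist' else np.array(m['extrinsics'])
    cv2.imwrite(f'pics/{fn}.png',im[:,:,::-1]); np.savez(f'pics/{fn}.npz',K=np.array(m['K']),E=E,D=np.array(m.get('dist',m.get('distortion',np.zeros(5))),float).ravel()); return im
def ray(fn,u,v,z):
    d=np.load(f'pics/{fn}.npz'); p=cv2.undistortPoints(np.array([[[u,v]]],float),d['K'],d['D'])[0,0]
    w=d['E'][:3,:3]@np.array([p[0],-p[1],-1]); o=d['E'][:3,3]; return o+w*(z-o[2])/w[2]
def proj(fn,P):
    d=np.load(f'pics/{fn}.npz'); c=(np.linalg.inv(d['E'])@np.r_[P,1])[:3]
    return cv2.projectPoints(np.array([[c[0],-c[1],-c[2]]]),np.zeros(3),np.zeros(3),d['K'],d['D'])[0].ravel()
E
python3 - <<'E'
from h import *
print(readout.sense())
for n in('top','scene'):
    snap(n,n+'0'); m=viewer.camera_model(n); print(n,m)
print(viewer.camera_model('wrist'))
a=cv2.imread('pics/top0.png');b=cv2.imread('pics/scene0.png')
E
```

```text
{'clock': 0.0, 'qpos': array([ 1.30860363e+00,  3.53642579e-01,  1.63416922e+00,  6.60060858e-06,
        1.15518131e+00, -2.42865076e-03]), 'dq': array([ 0.00020711, -0.00084782, -0.00159092,  0.00021183, -0.0003163 ,
       -0.00025417]), 'joint_efforts': array([ 4.32937741e-04, -6.05246902e+01, -3.42071164e+01,  1.17306822e-04,
        9.28144902e-03, -5.56058495e-06]), 'eef_pos': array([0.16042793, 0.60357924, 0.24925013]), 'tool_rot': array([-3.14019223e+00, -9.43612314e-06,  2.88182593e+00]), 'contact_force': array([0.18681121, 0.46247401, 0.27759485]), 'wrist_torque': array([0.00178305, 0.023711  , 0.00761393]), 'grip_width': 1.0028300323577037}
top {'K': array([[486.19352533,   0.        , 314.43759468],
       [  0.        , 486.19352533, 190.26656848],
       [  0.        ,   0.        ,   1.        ]]), 'extrinsics': array([[-0.0191761 ,  0.98324747, -0.18126413,  0.39029378],
       [-0.99960607, -0.02257045, -0.01668168,  0.03923201],
       [-0.02049343,  0.18087283,  0.98329296,  1.23733859],
       [ 0.        ,  0.        ,  0.        ,  1.        ]])}
scene {'K': ar
[... 227 characters left out ...]

       [ 0.87650228, -0.40855808,  0.25460568,  0.26167826],
       [ 0.00283996,  0.53326767,  0.8459418 ,  0.85507451],
       [ 0.        ,  0.        ,  0.        ,  1.        ]])}
{'K': array([[340.03536889,   0.        , 320.44148388],
       [  0.        , 340.03536889, 202.27907877],
       [  0.        ,   0.        ,   1.        ]]), 'hand_eye': array([[ 3.22333150e-04,  9.47407826e-01,  3.20028604e-01,
         8.22700450e-02],
       [ 9.99999770e-01, -4.96377487e-04,  4.62267555e-04,
         4.04786674e-04],
       [ 5.96810894e-04,  3.20028382e-01, -9.47407768e-01,
        -1.24089709e-01],
       [ 0.00000000e+00,  0.00000000e+00,  0.00000000e+00,
         1.00000000e+00]])}
```

View pics/top0.png

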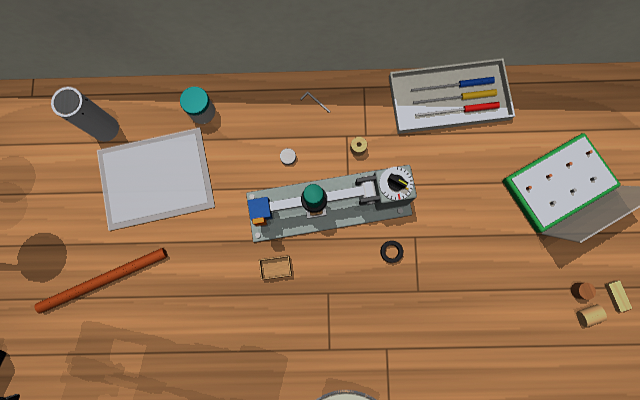

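View pics/scene0.png

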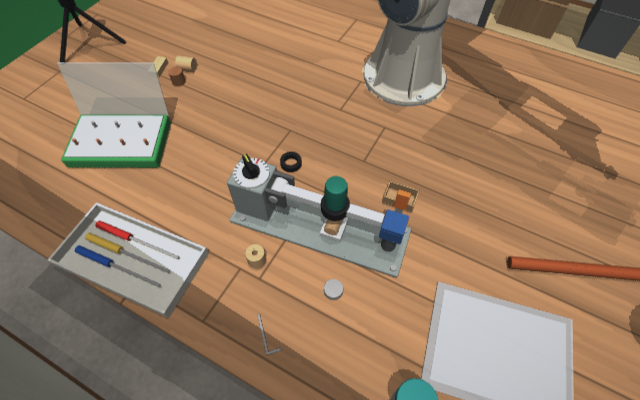

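Top view: nose (blue) at about (260,210), handpiece at (314,195), knob at (400,183) with the dial around it. In the scene view the orange tab is at (402,200), the blue nose at (393,226) and the knob at (250,170).

```bash
cat >> h.py <<'E'
def blob(fn,lo,hi,box):
    im=cv2.imread(f'pics/{fn}.png'); x0,y0,x1,y1=box
    m=cv2.inRange(cv2.cvtColor(im,cv2.COLOR_BGR2HSV)[y0:y1,x0:x1],lo,hi)
    n,l,st,c=cv2.connectedComponentsWithStats(m); 
    if n<2: return None
    i=1+np.argmax(st[1:,4]); ys,xs=np.where(l==i); return c[i]+[x0,y0],st[i,4],np.c_[xs+x0,ys+y0]
E
python3 - <<'E'
from h import *
b=blob('top0',(100,150,60),(125,255,255),(230,180,290,240)); print('nose',b[:2]); r=cv2.minAreaRect(b[2].astype(np.float32)); print(r)
n=ray('top0',*b[0],.122)
im=cv2.imread('pics/top0.png'); 
w=blob('top0',(0,0,170),(180,60,255),(375,160,420,210)); h=cv2.convexHull(w[2].astype(np.float32)); e=cv2.minEnclosingCircle(h); print('dial',w[:2],e)
k=ray('top0',*e[0],.140)
t=blob('top0',(75,100,40),(95,255,255),(295,175,335,220)); tt=ray('top0',*t[0],.19)
o=blob('top0',(5,170,150),(20,255,255),(245,205,275,232)); print('tab',o and o[:2]); 
print('nose',n,'dial',k,'teal',tt,'tab',o and ray('top0',*o[0],.17), 'dist',np.linalg.norm((n-k)[:2]),'exp ~.322')
d=(n-k)[:2]; yaw=np.arctan2(d[1],d[0])-np.pi/2; print('stand yaw',yaw, 'hand along',np.linalg.norm((tt-k)[:2]),'exp .192')
S=ray('top0',*e[0],.14)[:2]+R.from_euler('z',yaw).as_matrix()[:2,:2]@[0,.172]; print('origin',S)
Rz=R.from_euler('z',yaw).as_matrix()
for P in([0,-.172,.177],[-.036,.15,.158],[0,.15,.122],[0,.02,.192],[65e-3,.19,.012],[-65e-3,-.22,.012]):
    q=Rz@P+[*S,0]; print(P,q.round(4),proj('top0',q).round(1),proj('scene0',q).round(1))
y=blob('top0',(22,120,120),(38,255,255),(380,165,415,205)); print('ptr',y and (y[0],y[1],ray('top0',*y[0],.177)))
a=cv2.resize(im[140:260,230:430],None,fx=3.9,fy=3.9,interpolation=2); cv2.imwrite('pics/topc.png',a)
E
```

```text
nose (array([258.70909091, 207.6025974 ]), np.int32(385))
((258.5810852050781, 207.9864959716797), (19.892276763916016, 20.2210750579834), 80.53767395019531)
dial (array([394.0310559 , 181.77018634]), np.int32(483)) ((395.781005859375, 182.81405639648438), 16.918458938598633)
tab (array([257.83018868, 220.30188679]), np.int32(53))
nose [0.55792647 0.188408   0.122     ] dial [ 0.60567693 -0.12906318  0.14      ] teal [0.57661099 0.06057422 0.19      ] tab [0.52236108 0.18389189 0.17      ] dist 0.3210421493388084 exp ~.322
stand yaw 0.14928970889687143 hand along 0.1918519555639417 exp .192
origin [0.58009437 0.04102366]
[0, -0.172, 0.177] [ 0.6057 -0.1291  0.177 ] [398.2 179.5] [247.2 160.4]
[-0.036, 0.15, 0.158] [0.5222 0.184  0.158 ] [258.5 221. ] [401. 197.]
[0, 0.15, 0.122] [0.5578 0.1894 0.122 ] [258.3 207.7] [393.8 220.4]
[0, 0.02, 0.192] [0.5771 0.0608 0.192 ] [312.7 193. ] [334.8 182.6]
[0.065, 0.19, 0.012] [0.6161 0.2386 0.012 ] [245.  191.9] [396.3 275.5]
[-0.065, -0.22, 0.012] [ 0.5485 -0.1862  0.012 ] [412.3 214.4] [251.2 176.7]
ptr (array([402.        , 181.38461538]), np.int32(13), array([ 0.6013234 , -0.13728731,  0.177     ]))
```

View pics/topc.png

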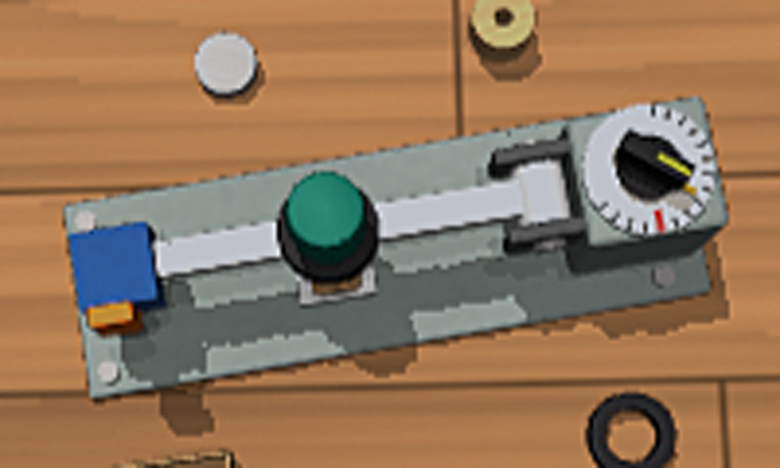

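```bash
cat >> h.py <<'E'
def delta(target,yawdeg):
    s,T=pose(); d=T[:3,:3].T@(np.array(target)-T[:3,3]); y=np.degrees(np.arctan2(T[1,0],T[0,0]))
    sp=-((yawdeg-y+180)%360-180); print('tool shift',d.round(4),'spin',round(sp,2),'pos',T[:3,3].round(4),'yaw',round(y,2),'t',round(s['clock'],2),'F',s['contact_force'].round(1),'q6',round(s['qpos'][5],2),'w',round(s['grip_width'],3)); return d,sp
E
python3 -c "
from h import *
delta([.6057,-.1291,.31],62)"
```

```text
tool shift [-0.6185 -0.5938 -0.0599] spin 103.11 pos [0.1605 0.6036 0.2493] yaw 165.11 t 0.1 F [0.7 0.  0.2] q6 -0.0 w 0.999
```

>>> {"method": "servo_tool", "body": {"gripper": [0,0,0,0,0,0,0,0], "translation": [[-0.015,-0.015,-0.03],[-0.04,-0.04,-0.06],[-0.068,-0.067,-0.06],[-0.096,-0.094,-0.06],[-0.124,-0.121,-0.06],[-0.152,-0.148,-0.06],[-0.18,-0.175,-0.06],[-0.208,-0.202,-0.06]], "spin": [5,12,19,26,33,40,46,52]}}

```text
clock: 0.77
eef_pos: [0.31, 0.3536, 0.3098]
tool_rot: [-3.141, 0.0, 1.969]
contact_force: [-0.3, 0.1, 0.3]
grip_width: 1.0
```

```bash
python3 -c "
from h import *
delta([.6057,-.1291,.31],62)"
```

```text
tool shift [-5.596e-01  8.520e-02 -1.000e-04] spin 50.83 pos [0.31   0.3536 0.3098] yaw 112.83 t 0.77 F [-0.3  0.1  0.3] q6 0.45 w 1.0
```

>>> {"method": "servo_tool", "body": {"gripper": [0,0,0,0,0,0,0,0], "translation": [[-0.035,0.005,0],[-0.07,0.011,0],[-0.105,0.016,0],[-0.14,0.021,0],[-0.175,0.027,0],[-0.21,0.032,0],[-0.245,0.037,0],[-0.28,0.043,0]], "spin": [6,12,18,24,30,36,43,50.8]}}

```text
clock: 1.43
eef_pos: [0.4594, 0.113, 0.3099]
tool_rot: [-3.141, 0.0, 1.093]
contact_force: [0.7, 0.8, 0.0]
grip_width: 1.002
```

```bash
python3 -c "
from h import *
delta([.6057,-.1291,.31],62)"
```

```text
tool shift [-1.476e-01  2.412e-01 -2.000e-04] spin 0.61 pos [0.4594 0.113  0.3099] yaw 62.61 t 1.43 F [0.7 0.8 0. ] q6 0.72 w 1.002
```

>>> {"method": "servo_tool", "body": {"gripper": [0,0,0,0,0,0,0,0], "translation": [[-0.021,0.034,0],[-0.042,0.069,0],[-0.063,0.103,0],[-0.084,0.138,0],[-0.105,0.172,0],[-0.126,0.206,0],[-0.14,0.23,0],[-0.1476,0.2412,0]], "spin": [0.6,0.6,0.6,0.6,0.6,0.6,0.6,0.6]}}

```text
clock: 2.1
eef_pos: [0.6081, -0.1296, 0.3092]
tool_rot: [3.141, 0.001, 1.086]
contact_force: [-0.2, 0.3, 0.3]
grip_width: 1.002
```

```bash
python3 -c "
from h import *
delta([.6057,-.1291,.31],62)
snap('wrist','w1')
print(proj('w1',[.6057,-.1291,.177]))"
```

```text
tool shift [-0.0007 -0.0023 -0.0008] spin 0.23 pos [ 0.6081 -0.1296  0.3092] yaw 62.23 t 2.1 F [-0.2  0.3  0.3] q6 0.27 w 1.002
[317.35873617 198.32194767]
```

View pics/w1.png

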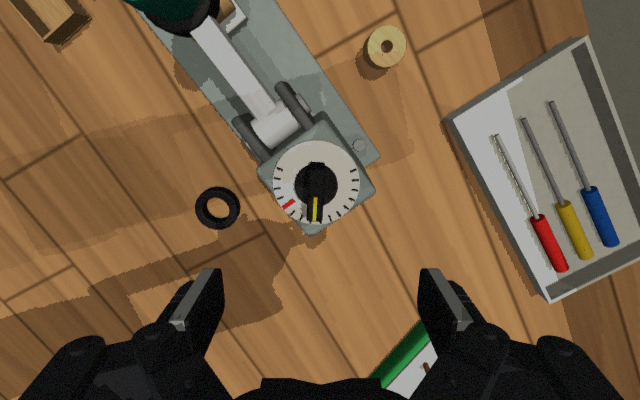

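The knob's yellow line runs from about (316,197) to (314,221), nearly along tool x, and the red mark is at (288,204). The dial is centred near (316,183).

```bash
python3 - <<'E'
from h import *
B=(260,130,370,245)
def fit(lo,hi,z,n,B=B):
    b=blob('w1',lo,hi,B); 
    P=np.array([ray('w1',u,v,z)[:2] for u,v in b[2]]); c=P.mean(0); U,S,V=np.linalg.svd(P-c,full_matrices=False); a=np.degrees(np.arctan2(*V[0][::-1])); print(n,b[1],b[0].round(1),c.round(4),'axis',round(a,1),'len',np.ptp((P-c)@V[0]).round(4)); return c
y=fit((22,100,100),(38,255,255),.177,'ptr')
r=fit((0,120,100),(8,255,255),.14,'red')
w=blob('w1',(0,0,140),(180,60,255),B); P=np.array([ray('w1',u,v,.14)[:2] for u,v in w[2]],np.float32)
c,rad=cv2.minEnclosingCircle(P*1000); c=np.array(c)/1000; print('dial',c,rad,'exp 39')
f=lambda v:np.degrees(np.arctan2(v[1],v[0]))
print('dir ptr',f(y-c),'dir red',f(r-c),'exp -171.4')
delta([*c,.2],62)
E
```

```text
ptr 94 [314.5 208.5] [ 0.5996 -0.1357] axis -120.6 len 0.0197
red 58 [287.6 203.8] [ 0.5733 -0.1316] axis -169.9 len 0.0129
dial [ 0.60481317 -0.12690662] 39.09046936035156 exp 39
dir ptr -120.62273240655925 dir red -171.5317742947586 exp -171.4
tool shift [ 0.0013 -0.0046  0.1092] spin 0.22 pos [ 0.6083 -0.13    0.3092] yaw 62.22 t 2.15 F [-0.3 -1.6  0.3] q6 0.27 w 1.0
```

>>> {"method": "servo_tool", "body": {"gripper": [0,0,0,0,0,0,0,0], "translation": [[0.0007,-0.004,0.02],[0.0007,-0.004,0.045],[0.0007,-0.004,0.07],[0.0007,-0.004,0.095],[0.0007,-0.004,0.115],[0.0007,-0.004,0.13],[0.0007,-0.004,0.137],[0.0007,-0.004,0.139]], "spin": [2.8,2.8,2.8,2.8,2.8,2.8,2.8,2.8]}}

```text
clock: 2.82
eef_pos: [0.6024, -0.1229, 0.1696]
tool_rot: [-3.139, 0.001, 1.04]
contact_force: [-0.2, 0.6, 0.3]
grip_width: 1.001
```

```bash
python3 -c "
from h import *
delta([.605,-.1275,.17],59.4)"
```

```text
tool shift [-0.0027  0.0046 -0.0004] spin 0.19 pos [ 0.6024 -0.1229  0.1696] yaw 59.59 t 2.82 F [-0.2  0.6  0.3] q6 0.33 w 1.001
```

>>> {"method": "servo_tool", "body": {"gripper": [0,0,0,0,0,0,0,0], "translation": [[-0.0015,0.0035,0],[-0.0015,0.0035,0],[-0.0015,0.0035,0],[-0.0015,0.0035,0],[-0.0015,0.0035,0],[-0.0015,0.0035,0],[-0.0015,0.0035,0],[-0.0015,0.0035,0]], "spin": [0,0,0,0,0,0,0,0]}}

```text
clock: 3.48
eef_pos: [0.6059, -0.127, 0.1711]
tool_rot: [3.142, -0.0, 1.039]
contact_force: [0.4, -0.5, 0.2]
grip_width: 1.008
```

```bash
python3 -c "
from h import *
delta([.605,-.1275,.17],59.4)
snap('wrist','w2')
b=blob('w2',(22,100,100),(38,255,255),(240,130,400,260)); print(b[:2] if b else 0, ray('w2',*b[0],.177), proj('w2',[.605,-.1275,.177]))
w=blob('w2',(0,0,140),(180,60,255),(200,100,440,290)); P=np.array([ray('w2',u,v,.14)[:2] for u,v in w[2]],np.float32)
print(cv2.minEnclosingCircle(P*1000))
delta([.605,-.1275,.17],59.4)
"
```

```text
tool shift [-0.0009 -0.0005  0.0011] spin 0.15 pos [ 0.6059 -0.127   0.1711] yaw 59.55 t 3.48 F [ 0.4 -0.5  0.2] q6 0.32 w 1.008Traceback (most recent call last):
  File "<string>", line 5, in <module>
    b=blob('w2',(22,100,100),(38,255,255),(240,130,400,260)); print(b[:2] if b else 0, ray('w2',*b[0],.177), proj('w2',[.605,-.1275,.177]))
                                                                                                 ~^^^
TypeError: 'NoneType' object is not subscriptable
```

View pics/w2.png

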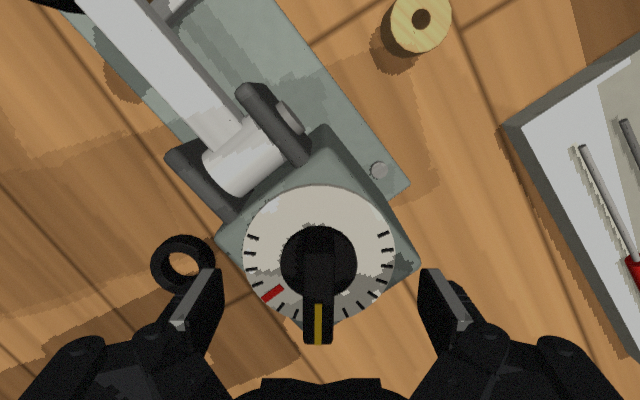

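The bar is upright in the image, centred at column 318 between the finger tips (about 215 and 425). Closing on it now.

>>> {"method": "servo_tool", "body": {"gripper": [0.5,0.8,1,1,1,1,1,1], "translation": [[0,0,0],[0,0,0],[0,0,0],[0,0,0],[0,0,0],[0,0,0],[0,0,0],[0,0,0]], "spin": [0,0,0,0,0,0,0,0]}}

```text
clock: 4.2
eef_pos: [0.6051, -0.1266, 0.1712]
tool_rot: [-3.14, 0.0, 1.039]
contact_force: [-4.2, 2.5, 4.9]
grip_width: 0.14
```

```bash
python3 -c "
from h import *
delta([.605,-.1275,.17],8.5)
print(readout.sense()['wrist_torque'])"
```

```text
tool shift [-0.0008  0.0003  0.0012] spin 51.05 pos [ 0.6051 -0.1266  0.1712] yaw 59.55 t 4.2 F [-4.2  2.5  4.9] q6 0.32 w 0.14
[ 0.37230295  0.70451255 -0.03166807]
```

>>> {"method": "servo_tool", "body": {"gripper": [1,1,1,1,1,1,1,1], "translation": [[0,0,0],[0,0,0],[0,0,0],[0,0,0],[0,0,0],[0,0,0],[0,0,0],[0,0,0]], "spin": [4,9,14,19,24,29,34,39]}}

```text
clock: 4.87
eef_pos: [0.6053, -0.1268, 0.1712]
tool_rot: [-3.141, 0.001, 0.355]
contact_force: [-3.7, 0.5, 4.4]
grip_width: 0.138
```

>>> {"method": "servo_tool", "body": {"gripper": [1,1,1,1,1,1,1,1], "translation": [[0,0,0],[0,0,0],[0,0,0],[0,0,0],[0,0,0],[0,0,0],[0,0,0],[0,0,0]], "spin": [4,8,11,12,12,12,12,12]}}

```text
clock: 5.53
eef_pos: [0.6053, -0.1269, 0.1712]
tool_rot: [-3.141, 0.001, 0.15]
contact_force: [-5.0, 1.8, 5.0]
grip_width: 0.139
```

```bash
python3 -c "
from h import *
delta([.605,-.1275,.17],8.5)
print(readout.sense()['wrist_torque'])
snap('wrist','w3')"
```

```text
tool shift [-0.0004  0.0005  0.0012] spin 0.12 pos [ 0.6053 -0.1269  0.1712] yaw 8.62 t 5.53 F [-5.   1.8  5. ] q6 1.21 w 0.139
[ 0.05794236  0.77315468 -0.06194665]
```

View pics/w3.png

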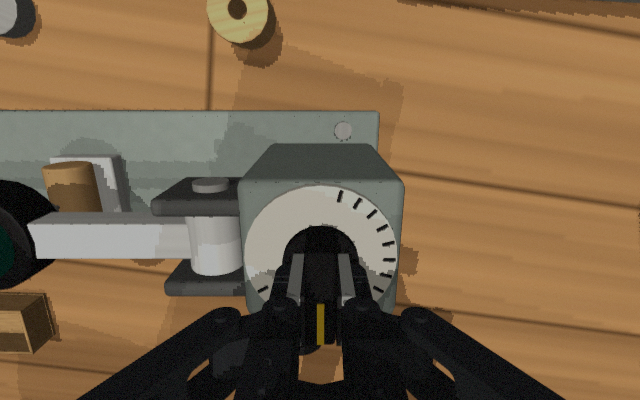

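The pointer at (321,325) is now upright in the image, square to the stand's edges. Next I open the gripper and rise.

>>> {"method": "servo_tool", "body": {"gripper": [0.5,0,0,0,0,0,0,0], "translation": [[0,0,0],[0,0,0],[0,0,0],[0,0,0],[0,0,-0.01],[0,0,-0.04],[0,0,-0.08],[0,0,-0.12]], "spin": [0,0,0,0,0,0,0,0]}}

```text
clock: 6.25
eef_pos: [0.6052, -0.1269, 0.2923]
tool_rot: [-3.141, 0.002, 0.149]
contact_force: [0.9, -0.6, -0.5]
grip_width: 0.999
```

>>> {"method": "servo_tool", "body": {"gripper": [0,0,0,0,0,0,0,0], "translation": [[0,0,-0.02],[0,0,-0.02],[0,0,-0.02],[0,0,-0.02],[0,0,-0.02],[0,0,-0.02],[0,0,-0.02],[0,0,-0.02]], "spin": [0,0,0,0,0,0,0,0]}}

```text
clock: 6.92
eef_pos: [0.6057, -0.1269, 0.3101]
tool_rot: [-3.141, 0.001, 0.149]
contact_force: [-1.0, -1.1, -0.2]
grip_width: 0.997
```

```bash
cat > knob.py <<'E'
from h import *
def knob(fn,B):
    out={}
    for n,lo,hi,z in(('ptr',(20,90,70),(38,255,255),.177),('red',(0,120,70),(8,255,255),.14)):
        b=blob(fn,lo,hi,B); P=np.array([ray(fn,u,v,z)[:2] for u,v in b[2]]); c=P.mean(0); V=np.linalg.svd(P-c,full_matrices=False)[2]; out[n]=c
        print(n,b[1],b[0].round(1),c.round(4),'axis',np.degrees(np.arctan2(*V[0][::-1])).round(1))
    w=blob(fn,(0,0,140),(180,60,255),B); P=np.array([ray(fn,u,v,.14)[:2] for u,v in w[2]],np.float32)
    c,rad=cv2.minEnclosingCircle(P*1000); c=np.array(c)/1000; f=lambda v:np.degrees(np.arctan2(v[1],v[0]))
    print('dial',c,rad,'ptr dir',f(out['ptr']-c),'red dir',f(out['red']-c))
E
python3 -c "
from knob import *
snap('wrist','w4')
knob('w4',(250,120,390,250))
delta([.522,.184,.30],98.5)"
```

```text
ptr 99 [320.5 210.1] [ 0.5946 -0.1284] axis -171.2
red 9 [320.7 223.7] [ 0.568  -0.1326] axis -96.7
dial [ 0.60473682 -0.12674419] 39.27753829956055 ptr dir -170.66877954018133 red dir -170.92932420797473
tool shift [-0.0365 -0.32    0.0105] spin -89.95 pos [ 0.6057 -0.127   0.3104] yaw 8.55 t 6.97 F [-0.3 -0.3 -0.9] q6 1.21 w 0.995
```

Knob reads zero: pointer direction -170.7° (axis fit -171.2°) against the red mark at -170.9°. On to the latch.

>>> {"method": "servo_tool", "body": {"gripper": [0,0,0,0,0,0,0,0], "translation": [[-0.002,-0.02,0],[-0.005,-0.045,0],[-0.008,-0.07,0],[-0.011,-0.095,0],[-0.014,-0.12,0],[-0.017,-0.145,0],[-0.02,-0.17,0],[-0.022,-0.195,0]], "spin": [-5,-11,-17,-23,-29,-35,-41,-47]}}

```text
clock: 7.63
eef_pos: [0.5546, 0.0636, 0.3109]
tool_rot: [-3.141, 0.0, 0.975]
contact_force: [0.7, 0.3, 0.6]
grip_width: 1.0
```

```bash
python3 -c "
from h import *
delta([.5215,.186,.30],98.5)"
```

```text
tool shift [ 0.0827 -0.096   0.0109] spin -42.66 pos [0.5546 0.0636 0.3109] yaw 55.84 t 7.63 F [0.7 0.3 0.6] q6 0.71 w 1.0
```

>>> {"method": "servo_tool", "body": {"gripper": [0,0,0,0,0,0,0,0], "translation": [[0.015,-0.018,0.002],[0.031,-0.036,0.004],[0.047,-0.055,0.006],[0.063,-0.073,0.008],[0.076,-0.088,0.01],[0.0827,-0.096,0.01],[0.0827,-0.096,0.01],[0.0827,-0.096,0.01]], "spin": [-7,-14,-21,-28,-35,-40,-42.7,-42.7]}}

```text
clock: 8.3
eef_pos: [0.5225, 0.1858, 0.3008]
tool_rot: [-3.141, 0.0, 1.718]
contact_force: [0.9, 0.1, 0.8]
grip_width: 1.002
```

>>> {"method": "servo_tool", "body": {"gripper": [0,0,0,0,0,0,0,0], "translation": [[0,0,0],[0,0,0],[0,0,0],[0,0,0],[0,0,0],[0,0,0],[0,0,0],[0,0,0]], "spin": [0,0,0,0,0,0,0,0]}}

```text
clock: 8.97
eef_pos: [0.5228, 0.185, 0.301]
tool_rot: [3.142, 0.0, 1.715]
contact_force: [0.2, 0.1, 0.2]
grip_width: 1.0
```

```bash
python3 -c "
from h import *
delta([.5215,.186,.158],98.5)
snap('wrist','w5')
b=blob('w5',(5,150,90),(20,255,255),(240,120,400,280)); print(b[:2]); 
for z in(.176,.158): print(ray('w5',*b[0],z))
c=blob('w5',(100,150,60),(125,255,255),(240,100,460,320)); print(c[:2],ray('w5',*c[0],.122)); print(cv2.minAreaRect(c[2].astype(np.float32)))
print(proj('w5',[.5215,.186,.176]))"
```

```text
tool shift [ 0.0012 -0.0011  0.143 ] spin -0.27 pos [0.5228 0.185  0.301 ] yaw 98.23 t 8.97 F [0.2 0.1 0.2] q6 0.19 w 1.0
(array([319.18025078, 191.13322884]), np.int32(638))
[0.52100783 0.19220091 0.176     ]
[0.52172576 0.18681387 0.158     ]
(array([357.97280735, 177.70662581]), np.int32(2611)) [0.55659249 0.19389528 0.122     ]
((358.4999694824219, 177.49998474121094), (50.99999237060547, 50.99999237060547), 0.0)
[318.66682283 198.84813693]
```

View pics/w5.png

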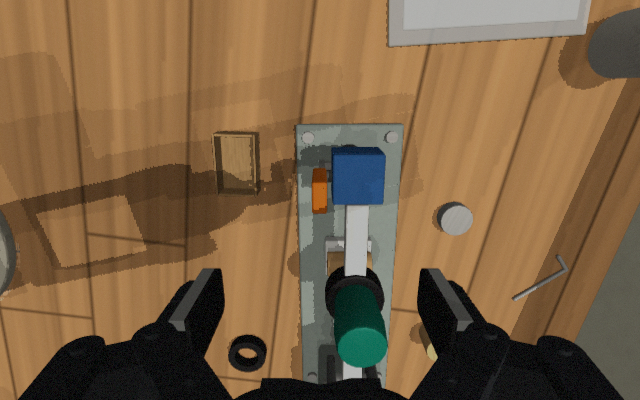

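Close view: the orange tab is at columns 312–327, rows 168–214, with the blue nose to its right. The ray fix at 158 mm, (0.5217, 0.1868), agrees with the prediction from the dial, (0.5213, 0.1863). Descending.

>>> {"method": "servo_tool", "body": {"gripper": [0,0,0,0,0,0,0,0], "translation": [[0.0015,-0.0013,0.02],[0.0015,-0.0013,0.045],[0.0015,-0.0013,0.07],[0.0015,-0.0013,0.095],[0.0015,-0.0013,0.115],[0.0015,-0.0013,0.13],[0.0015,-0.0013,0.138],[0.0015,-0.0013,0.141]], "spin": [-0.3,-0.3,-0.3,-0.3,-0.3,-0.3,-0.3,-0.3]}}

```text
clock: 9.68
eef_pos: [0.5206, 0.1861, 0.1587]
tool_rot: [-3.14, 0.0, 1.72]
contact_force: [-0.6, -0.6, -0.3]
grip_width: 1.0
```

>>> {"method": "servo_tool", "body": {"gripper": [0,0,0,0,0,0,0,0], "translation": [[0,0,0],[0,0,0],[0,0,0],[0,0,0],[0,0,0],[0,0,0],[0,0,0],[0,0,0]], "spin": [0,0,0,0,0,0,0,0]}}

```text
clock: 10.35
eef_pos: [0.5213, 0.1864, 0.1601]
tool_rot: [3.141, -0.0, 1.72]
contact_force: [0.2, 0.5, 0.3]
grip_width: 1.004
```

```bash
python3 -c "
from h import *
delta([.5213,.1863,.160],98.5)
snap('wrist','w6')
b=blob('w6',(5,150,60),(20,255,255),(240,120,400,380)); print(b[:2],b[2].min(0),b[2].max(0)); print(proj('w6',[.5213,.1863,.176]))"
```

```text
tool shift [-0.0001  0.      0.0001] spin 0.06 pos [0.5213 0.1864 0.1601] yaw 98.56 t 10.35 F [0.2 0.5 0.3] q6 0.19 w 1.004
(array([320.96994622, 289.93925973]), np.int32(3161)) [306 233] [336 343]
[320.00569601 317.48005871]
```

View pics/w6.png

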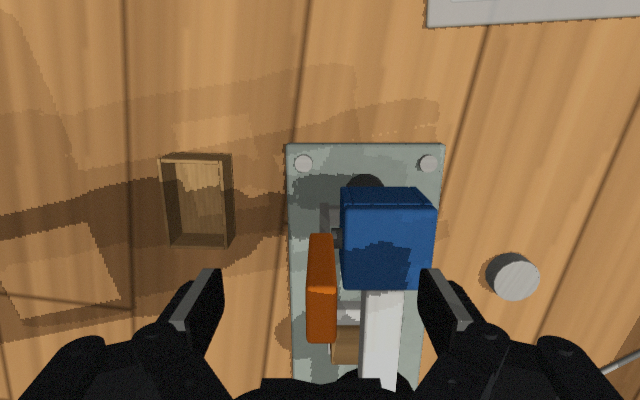

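The tab's top face spans (306–336, 283–343), centred within a pixel or so of the TCP axis. Closing.

>>> {"method": "servo_tool", "body": {"gripper": [0.5,0.8,1,1,1,1,1,1], "translation": [[0,0,0],[0,0,0],[0,0,0],[0,0,0],[0,0,0],[0,0,0],[0,0,0],[0,0,0]], "spin": [0,0,0,0,0,0,0,0]}}

```text
clock: 11.07
eef_pos: [0.5214, 0.1864, 0.1601]
tool_rot: [3.141, -0.0, 1.72]
contact_force: [1.6, -0.2, 0.4]
grip_width: 0.133
```

>>> {"method": "servo_tool", "body": {"gripper": [1,1,1,1,1,1,1,1], "translation": [[0,-0.001,0],[0,-0.003,0],[0,-0.005,0],[0,-0.007,0],[0,-0.009,0],[0,-0.0105,0],[0,-0.0105,0],[0,-0.0105,0]], "spin": [0,0,0,0,0,0,0,0]}}

```text
clock: 11.73
eef_pos: [0.512, 0.185, 0.1602]
tool_rot: [3.139, -0.0, 1.72]
contact_force: [8.3, -0.2, -4.4]
grip_width: 0.132
```

```bash
python3 -c "
from h import *
delta([.5213,.1864,.160],98.5)"
```

```text
tool shift [0.     0.0094 0.0003] spin 0.06 pos [0.512  0.185  0.1602] yaw 98.56 t 11.73 F [ 8.3 -0.2 -4.4] q6 0.2 w 0.132
```

The latch is pulled about 9.5 mm at 8.3 N, matching the spring. Lifting along the arc.

>>> {"method": "servo_tool", "body": {"gripper": [1,1,1,1,1,1,1,1], "translation": [[-0.0005,-0.0005,-0.002],[-0.001,-0.0005,-0.005],[-0.002,-0.0005,-0.009],[-0.0028,-0.0005,-0.013],[-0.0037,-0.0005,-0.017],[-0.0047,-0.0005,-0.021],[-0.0055,-0.0005,-0.024],[-0.0063,-0.0005,-0.0257]], "spin": [0,0,0,0,0,0,0,0]}}

```text
clock: 12.4
eef_pos: [0.5124, 0.1789, 0.186]
tool_rot: [3.139, -0.001, 1.72]
contact_force: [8.3, 2.3, -6.3]
grip_width: 0.135
```

```bash
python3 -c "
from h import *
delta([.5213,.1864,.160],98.5)
print(readout.sense()['wrist_torque'])
snap('scene','s1')
im=cv2.imread('pics/s1.png')[100:300,200:460]; cv2.imwrite('pics/s1c.png',cv2.resize(im,None,fx=3,fy=3,interpolation=2))"
```

```text
tool shift [0.0061 0.0098 0.026 ] spin 0.03 pos [0.5124 0.1789 0.186 ] yaw 98.53 t 12.4 F [ 8.3  2.3 -6.3] q6 0.18 w 0.135
[ 1.01603169 -0.94287891  0.02281299]
```

View pics/s1c.png

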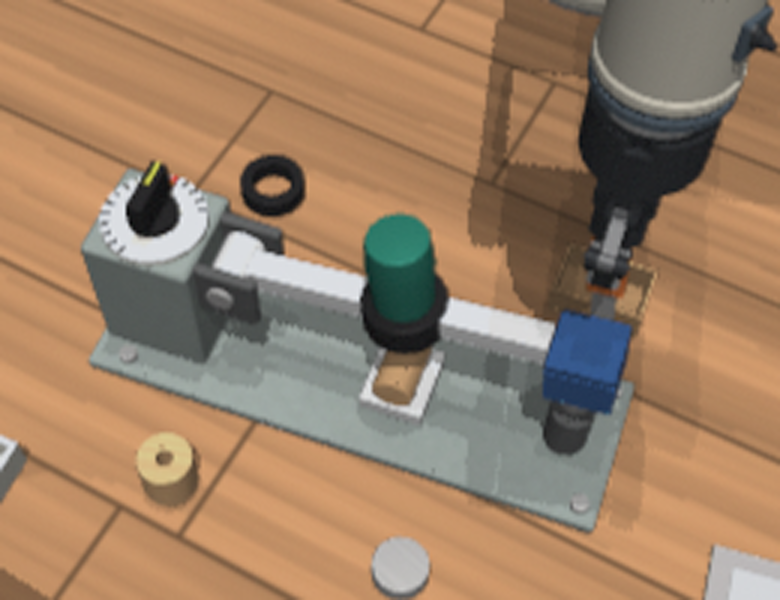

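```bash
python3 - <<'E'
from h import *
for f in('scene0','s1'):
    b=blob(f,(100,150,60),(125,255,255),(370,190,430,260)); print(f,b[0],b[1],b[2].min(0),b[2].max(0))
yaw=np.radians(8.55);Rz=R.from_euler('z',yaw).as_matrix();S=np.array([.6048,-.1268,0])+Rz@[0,.172,0]
for th in(0,.05,.1):
    c,s=np.cos(th),np.sin(th); y,z=.26,0.002
    print(th,proj('scene0',Rz@[0,-.11+c*y-s*z,.11+s*y+c*z]+S))
E
```

```text
scene0 [393.39514731 225.44714038] 577 [380 210] [407 242]
s1 [394.74254317 219.37676609] 637 [381 204] [408 236]
0 [394.21442628 222.95992437]
0.05 [394.96874832 219.76165054]
0.1 [395.42726087 216.39216044]
```

The nose has risen about 6 px, matching 0.093 rad, so it is off the ball. Continuing up.

>>> {"method": "servo_tool", "body": {"gripper": [1,1,1,1,1,1,1,1], "translation": [[-0.001,0,-0.003],[-0.002,0,-0.006],[-0.003,0,-0.0095],[-0.0041,0,-0.0126],[-0.0053,0,-0.016],[-0.0065,0,-0.019],[-0.0077,0,-0.0222],[-0.0088,0,-0.025]], "spin": [0,0,0,0,0,0,0,0]}}

```text
clock: 13.12
eef_pos: [0.5136, 0.1703, 0.2108]
tool_rot: [3.139, -0.001, 1.72]
contact_force: [8.0, 1.6, -6.3]
grip_width: 0.13
```

>>> {"method": "servo_tool", "body": {"gripper": [1,1,1,1,1,1,1,1], "translation": [[-0.0018,0,-0.004],[-0.0036,0,-0.008],[-0.0054,0,-0.0121],[-0.0073,0,-0.016],[-0.0093,0,-0.02],[-0.0113,0,-0.0239],[-0.0128,0,-0.027],[-0.0138,0,-0.0286]], "spin": [0,0,0,0,0,0,0,0]}}

```text
clock: 13.78
eef_pos: [0.5157, 0.1567, 0.2396]
tool_rot: [3.139, -0.001, 1.72]
contact_force: [7.5, 2.8, -5.2]
grip_width: 0.132
```

>>> {"method": "servo_tool", "body": {"gripper": [1,1,1,1,1,1,1,1], "translation": [[0,0,0],[0,0,0],[0,0,0],[0,0,0],[0,0,0],[0,0,0],[0,0,0],[0,0,0]], "spin": [0,0,0,0,0,0,0,0]}}

```text
clock: 14.45
eef_pos: [0.5157, 0.1569, 0.2393]
tool_rot: [3.139, -0.001, 1.72]
contact_force: [7.7, 3.2, -5.0]
grip_width: 0.13
```

```bash
python3 - <<'E'
from h import *
delta([.5213,.1864,.160],98.5)
snap('scene','s2'); snap('top','t2')
b=blob('s2',(100,150,60),(125,255,255),(360,160,430,260)); print(b[0],b[1],b[2].min(0),b[2].max(0))
yaw=np.radians(8.55);Rz=R.from_euler('z',yaw).as_matrix();S=np.array([.6048,-.1268,0])+Rz@[0,.172,0]
for th in(0,.25,.3,.32):
    c,s=np.cos(th),np.sin(th); y,z=.26,0.002
    print(th,proj('scene0',Rz@[0,-.11+c*y-s*z,.11+s*y+c*z]+S))
a=cv2.imread('pics/s2.png')[100:300,200:460]; t=cv2.imread('pics/t2.png')[130:280,230:430]
cv2.imwrite('pics/fin.png',np.hstack([cv2.resize(a,(400,308),interpolation=2),cv2.resize(t,(400,308),interpolation=2)]))
for f in('top0','t2'):
    for n,lo,hi,B in(('tape',(0,0,0),(180,255,50),(375,235,410,270)),('plug',(15,60,140),(30,160,255),(348,134,372,157)),('cap',(0,0,150),(180,50,255),(276,145,300,168))):
        q=blob(f,lo,hi,B); print(f,n,q[0].round(1),q[1])
E
```

```text
tool shift [0.0282 0.0097 0.0794] spin 0.04 pos [0.5157 0.1569 0.2393] yaw 98.54 t 14.45 F [ 7.7  3.2 -5. ] q6 0.14 w 0.13
[394.29557292 203.73046875] 768 [379 188] [409 221]
0 [394.21442628 222.95992437]
0.25 [394.89981866 205.30052434]
0.3 [394.05009426 201.29601304]
0.32 [393.61145424 199.65438943]
top0 tape [391.8 251.3] 241
top0 plug [358.6 143.9] 180
top0 cap [287.2 155.5] 182
t2 tape [391.8 251.3] 240
t2 plug [358.6 143.9] 180
t2 cap [287.1 155.5] 182
```

View pics/fin.png

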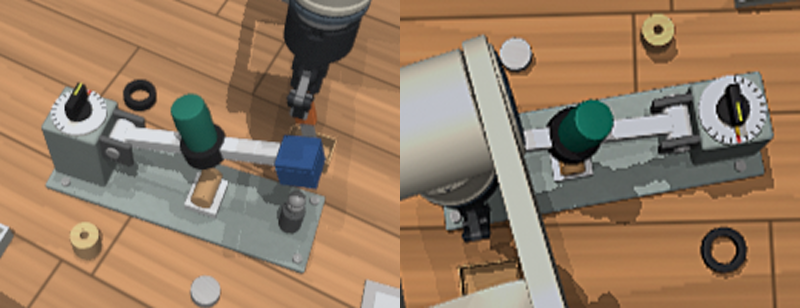

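The picture shows the boom clear of the ball with the latch held, and the pointer on the red mark in the top view. Handing in.

```bash
python3 -c "
from h import *
delta([.5213,.1864,.160],98.5); print(abs(readout.sense()['dq']).max())
print(env.job_done())"
```

```text
tool shift [0.0282 0.0097 0.0794] spin 0.04 pos [0.5157 0.1569 0.2393] yaw 98.54 t 14.55 F [ 7.   2.6 -4.6] q6 0.14 w 0.13
0.0026416316785013547
the job is handed in; nothing more can be done
None
```

The job is done and handed in at 14.6 s of the 51 s allowed. The handover reports no verdict, so what follows rests on my own checks.

- **Knob:** I turned it 51° clockwise onto zero. After release, the close view put the pointer at -170.7° and the red mark at -170.9°. The stand's own zero direction is -171.4°, so it is within about 1°. I did not measure it again after the lift, but the last top picture still shows the pointer on the mark.
- **Latch:** I gripped the tab and pulled it about 9.5 mm, with 8.3 N at the wrist, which matches the spring. I held it pulled through the whole lift.
- **Boom:** It is held still about 0.30 rad up, with the nose roughly 77 mm above rest. The arm's height reading suggests 0.32 rad (about 83 mm), slightly more than the camera does; both are over 60 mm. The gripper still holds the 12 mm tab, with an opening of about 11 mm.
- **Loose things:** The tape roll, plug and cap were unmoved to within 0.1 pixel. The carton was partly hidden by the arm in the last pictures and looked undisturbed, but I did not measure it.

No check failed.

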